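# Set and hold the spring-extension demonstrator

### The job

On the teacher's spring demonstrator, first press the white scale plate down until it snaps in and lies level and flush in its recess. Then take the black grip block and pull the sprung rod out of its tube until its pointer stands in line with the upright blade of the mark rider, and finish while holding it there: do not let go, the spring would draw it back. Leave the beaker, bottle, jar and board eraser where they stand.

Things in the scene. Friction and masses are not known exactly. Their poses are not given: they have to be found in the camera images.
- demo: spring demonstrator: brown wooden base fixed to the bench, 320 x 150 mm, deck 20 mm above the bench; origin on the bench, 150 mm from the end the rod pulls towards, 170 mm from the tube end. x = direction in which the rod is pulled out, y left of that, z up. The plate's recess, 134 x 60 mm, 8 mm deep, is centred at x = +45, y = -30 mm. Place and heading vary
- tube_end (a point): mouth of the fixed outer tube (30 mm thick over its black bush, top 60 mm above the bench), on the rod's axis, 45 mm above the bench; in the demonstrator's frame at x = -45, y = +30 mm
- plate_mid (a point): centre of the loose white scale plate, 132 x 56 x 8 mm, lying in the recess; x along its length (as the base's x), z up. Its +x end starts about 15 mm proud, on two sprung steel nibs. Pressing about 43 mm along +x from the centre, 10 N or less snaps it past them and it stays. Seated, its face is 20 mm and this point 16 mm above the bench
- pull_rod: sprung rod; origin at the centre of its upright black grip block, 80 mm above the bench. Block 14 mm thick along the pull, 26 mm wide across, spans 49 to 99 mm above the bench. Axes as the base's. Starts fully in (x = 0, y = +30 mm on the base), pulls out along +x up to 125 mm; the spring pulls back 3 N at the start plus 0.5 N per 10 mm
- pointer_tip (a point): free end of the rod's thin steel pointer (3 mm wide), which reaches across above the scale plate, 51 mm above the bench; 88 mm to the -y side of the grip block's centre, at the same x; moves with the rod
- mark (a point): length mark: inner edge, at pointer height, of the upright 3 mm aluminium blade of the mark rider, a small clamp (16 x 17 mm foot, top 72 mm above the bench) on the base's -y rail beside the plate, set 50 to 105 mm out along the base's x; it stays put. Pointer on the mark = same x in the base's frame; a gap of about 10 mm remains across (y)
- beaker: bystander: glass beaker, 72 mm wide, 90 mm high; origin at its foot
- water_bottle: bystander: pale bottle, 62 mm wide, 200 mm high; origin at its foot
- reagent_jar: bystander: amber jar, 56 mm wide, 85 mm high; origin at its foot
- eraser: bystander: board eraser 132 x 52 x 34 mm; origin at its underside
- scale_plate: the same scale plate; origin at the centre of its underside, 4 mm below its middle
There are look-alikes about, which are no part of the job. Of the things shaped like the scale_plate, the white one is meant.

How it is judged:
By the outcome, as a careful person would: the job done as asked, in the order asked, and still so for the second after the job is handed in, while the arm keeps its last pose, push and grip.
It also fails if it takes over 51 s, if anything falls off the work surface, if the arm or the gripper's body presses on something with over 40 N, if the wrist force passes 120 N, or if a joint passes its speed limit or range.

### The arm

A 6-joint arm with a two-finger parallel gripper is mounted at the origin on the work surface. World frame = base frame: x ahead of the robot, y to its left, z up, the work surface at z = 0. Lengths are in m, angles in degrees, forces in N, time in s.
With the tool pointing down it reaches from about 0.4 to 0.825 m from the base axis. Payload 7 kg.
Tool frame: the origin (TCP) lies at the very end of the fingers, on their centre line; the grasp point (between the pads) lies tcp_to_grasp behind it (tcp_to_grasp is the distance from the TCP to the grasp point, in m); x points along the fingers, y is the direction in which the jaws open and shut, and the axes are right-handed (so a half turn about x gives the same grasp; the last joint's range is limited). The gripper opens to 88 mm and grips with 3 to 60 N. Pads are 19 mm wide; open, the fingers measure 130 mm over their backs; the gripper's body (78 mm by 193 mm) begins 47 mm behind the grasp point.
Start: joints at [87.439, 20.546, 0.682, 0, -70.136, -16.507], TCP at [0.221, 0.638, 0.227] pointing down, gripper open.
Joint ranges: [-176.03, 176.03], [-82.01, 121.73], [-58.28, 71.71], [-173.87, 95.51], [-174.79, -0.11], [-173.66, 173.66]. Speed limits (degrees/s): [136.94, 136.94, 172.46, 180, 180, 180].

### API

Orientations are given as [roll, pitch, yaw] about the fixed x, y, z axes, in that order (R = Rz(yaw) Ry(pitch) Rx(roll)).
In Python, from plant import * gives the robot as it stands. The module is installed in compiled form; this text tells all that it offers.
- The arm moves only by the shell command python3 -m pendant 'ROWS'. ROWS is JSON, a list of rows, each an object with "claw": the finger opening in mm, from 0 to 87.6; "linear": the shift along the tool's x, y, z in mm, a list of three; "twist": the turn about the tool's x in rad. In form: [{"claw": claw, "linear": [tx, ty, tz], "twist": twist}, ...]. A call has exactly 10 rows; each row shifts and turns the commanded pose from where the row before left it, along the tool's axes as they then stand; what a row does not reach is not made up. A row lasts 1/12 s, in which the tool goes at most 41.7 mm and 7.16 degrees, less where a joint would pass 70% of its speed; a pose out of reach is approached as far as the arm can. A call with a gripper value outside its range is refused whole. The fingers move at their own pace and stop on an object; the grip force is fixed at half the most. Time passes only in rows, so rows that do not move let the fingers close, or fill a call up. It gives the time, the measured TCP pose, the force and the opening at its end, in the units of the state.
- get_obs(): the state, without advancing time (a new reading comes with each control period).
- snapshot(name): name is "scene" or "top" or "wrist"; returns (picture, depth): 480x640x3 uint8, red, green, blue; 480x640 float32, m along the optical axis (not along the pixel's ray), 0 where there is no reading.
- camera_params(name): a dict with "fx", "fy", "cx", "cy" (pixels), "k1" (the pictures are not rectified: a ray, as slopes to the right and down, at radius r is drawn at 1 + k1 r^2 times it, then the intrinsics apply), "rvec" (rotation vector, rad) and "tvec" (3), from world to camera coordinates, as OpenCV has them. Camera axes: x right, y down, z forward; pixel columns grow to the right and rows downward; lengths in m; the calibration is good to about 2 mm. A picture is of the moment at which its call begins: read the wrist's pose just before it. camera_params takes no time and is no camera call; for the wrist camera it gives the pose at the moment of the call.
- close_job(): hands the job in, once; it reports no verdict.
Trained networks look in the newest picture that a camera, given by its name, has taken for a name from the list of things; names that differ only in an ending like _2 or _b are one class to them, and where a whole thing is asked for, a point or a joint stands for the part that bears it (a point fixed in the world has none). Each returns a list of dicts, best first, with "confidence" (0 to 1); they miss things now and then, are a little off and sometimes report something else, mostly with a low value. They report only what shows in the picture. A call takes as long as a camera call. They do not tell look-alikes from the thing itself.
- boxes_of(camera, target): "xy" ([column, row] in pixels, amid what is visible of it).
The state is a dict: "clock": time; "joint_pos": joint angles; "qvel": joint speeds; "tau": joint torques, N m; "tool_pos": TCP position; "orientation": TCP orientation; "force": force on the tool from outside, world axes, zero at the start; "moment": the same for the moment, N m; "opening": finger opening in m.
Only numpy, scipy, OpenCV 4.12 (cv2) and the standard library are available. Lean on these libraries where they do the work, as an engineer would, in place of code of your own. Each camera call takes 0.05 s, during which the arm holds its last target. There are 200 camera calls.

## Working session

There is one attempt and no reset: what is moved stays moved. The work goes in short steps, Python scripts to look and compute and a shell command to move; the robot and the scene stay as the last step left them, time stands still between calls to the robot, and variables do not carry over. Pictures are saved under pics/ and viewed, about 8 in all and at most 12, crops included, and the job is handed in when it is done.

```bash
mkdir -p pics
cat > h.py <<'E'
from plant import *
import numpy as np, cv2
from scipy.spatial.transform import Rotation as R
def cam(n):
    c=camera_params(n); K=np.array([[c['fx'],0,c['cx']],[0,c['fy'],c['cy']],[0,0,1]],float)
    return K,np.array([c['k1'],0,0,0,0],float),np.array(c['rvec'],float).ravel(),np.array(c['tvec'],float).ravel()
def onz(n,uv,z,C=None):
    "pixel -> world point at height z"
    K,d,r,t=C or cam(n); s=cv2.undistortPoints(np.array([[uv]],float),K,d)[0,0]
    Rm=cv2.Rodrigues(r)[0]; o=-Rm.T@t; v=Rm.T@np.r_[s,1]
    return o+v*(z-o[2])/v[2]
def proj(n,P,C=None):
    K,d,r,t=C or cam(n); return cv2.projectPoints(np.array(P,float).reshape(-1,1,3),r,t,K,d)[0][:,0]
def save(n,f):
    p,dep=snapshot(n); cv2.imwrite(f,p[...,::-1]); return p,dep
E
python3 - <<'E'
from h import *
for n in ('scene','top'):
    save(n,f'pics/{n}1.png')
    for t in ('demo','tube_end','plate_mid','pull_rod','pointer_tip','mark','scale_plate'):
        print(n,t,[(np.round(b['xy']).tolist(),round(b['confidence'],2)) for b in boxes_of(n,t)])
o=get_obs();print(o); print(R.from_euler('xyz',o['orientation'],degrees=True).as_matrix().round(2))
E
```

```text
scene demo [([336.0, 287.0], 0.64)]
scene tube_end [([336.0, 288.0], 0.78)]
scene plate_mid [([292.0, 418.0], 0.89), ([229.0, 332.0], 0.88), ([454.0, 283.0], 0.67), ([336.0, 311.0], 0.64), ([350.0, 269.0], 0.61)]
scene pull_rod [([350.0, 267.0], 0.61)]
scene pointer_tip [([349.0, 270.0], 0.61)]
scene mark [([329.0, 335.0], 0.61)]
scene scale_plate [([337.0, 310.0], 0.95), ([452.0, 282.0], 0.95), ([229.0, 332.0], 0.59)]
top demo [([310.0, 239.0], 0.82)]
top tube_end [([314.0, 241.0], 0.55)]
top plate_mid [([272.0, 220.0], 0.9), ([242.0, 343.0], 0.87), ([224.0, 143.0], 0.8)]
top pull_rod [([274.0, 219.0], 0.51)]
top pointer_tip [([291.0, 252.0], 0.69)]
top mark [([261.0, 196.0], 0.62)]
top scale_plate [([273.0, 222.0], 0.95), ([320.0, 140.0], 0.91), ([234.0, 338.0], 0.67), ([222.0, 138.0], 0.59), ([527.0, 284.0], 0.32)]
{'clock': 0.8, 'joint_pos': array([ 8.74397731e+01,  2.05425047e+01,  6.83148123e-01, -1.04582028e-03,
       -7.01359363e+01, -1.65069133e+01]), 'qvel': array([-0.01201771, -0.01730301,  0.02345192,  0.06774811,  0.06178   ,
       -0.01686919]), 'tau': array([ 6.58391400e-04, -5.82302213e+01,  2.93283820e+01,  7.00156555e+00,
        1.25382960e-02, -8.13529255e-06]), 'tool_pos': array([0.22051048, 0.6379487 , 0.22661055]), 'orientation': array([-61.69020225,  89.99519117,  99.24230226]), 'force': array([-1.27052465,  0.06287564,  0.63001988]), 'moment': array([-0.03053506,  0.04394622,  0.00958614]), 'opening': 0.08777025512874445}
[[-0.   -0.33 -0.95]
 [ 0.   -0.95  0.33]
 [-1.   -0.    0.  ]]
```

```bash
python3 -c "
import cv2,numpy as np
a=[cv2.resize(cv2.imread(f'pics/{n}1.png'),(640,480)) for n in ('scene','top')]
for n,i in zip(('scene','top'),a): cv2.imwrite(f'pics/{n}1b.png',i)"; python3 -c "
from plant import *
g=[k for k in globals() if 'grasp' in k]; print(g,[globals()[k] for k in g])"
```

```text
['tcp_to_grasp'] [0.0188]
```

View pics/top1.png

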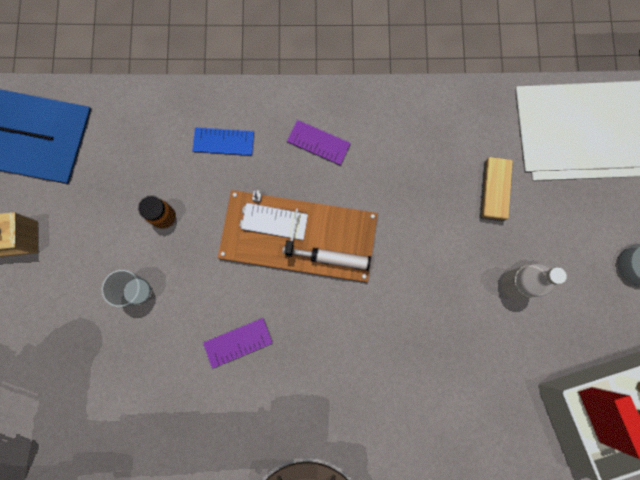

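View pics/scene1.png

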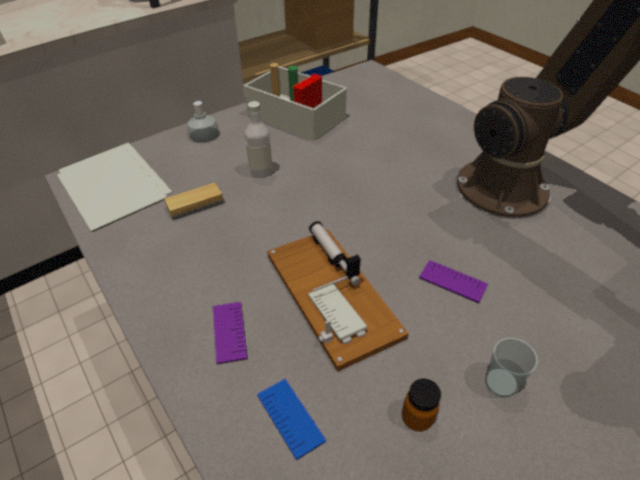

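Both views agree. In the top view the candidates for the plate are white (273,221) in the wooden base, blue (224,141), purple (320,142) and purple (238,343). I choose the white one. The grip block is at (290,248), the rider at (257,197), and the rod pulls towards image left.

Run:
```python
from h import *
p=cv2.imread('pics/top1.png'); C=cam('top')
hsv=cv2.cvtColor(p,cv2.COLOR_BGR2HSV)
m=cv2.inRange(hsv,(5,90,60),(20,255,255)); m[:,:200]=0;m[:,400:]=0;m[:170]=0;m[300:]=0
m=cv2.morphologyEx(m,cv2.MORPH_CLOSE,np.ones((3,3)))
c=max(cv2.findContours(m,0,2)[0],key=cv2.contourArea); hull=cv2.convexHull(c)[:,0]
W=np.array([onz('top',q,0.02,C)[:2] for q in hull.astype(float)])
r=cv2.minAreaRect((W*1000).astype(np.float32)); b=cv2.boxPoints(r); print(r,b.round(0).tolist())
# base frame x: long axis with +y world
e=[b[1]-b[0],b[2]-b[1]]; l=max(e,key=np.linalg.norm); l=l/np.linalg.norm(l)
l=l*np.sign(l[1]); n=np.array([-l[1],l[0]]); o=(np.array(r[0])+l*10)/1000
yaw=np.degrees(np.arctan2(l[1],l[0])); print('origin',o,'yaw',yaw)
np.save('demo.npy',[*o,yaw])
D=lambda x,y,z:[*(o+l*x+n*y),z]
for k,v in dict(block=(0,.03,.099),tip=(0,-.058,.051),press=(.088,-.03,.033),tube=(-.045,.03,.06)).items():
    print(k,np.round(D(*v),4),proj('top',[D(*v)],C).round(1))
mk=onz('top',(258,195),.072,C)[:2]-o; print('mark base', mk@l,mk@n)
cv2.imwrite('pics/crop.png',cv2.resize(p[175:300,200:400],None,fx=4,fy=4,interpolation=2))
```

```text
((566.397705078125, 16.552093505859375), (320.05535888671875, 152.05482482910156), 80.59738159179688) [[465.0, -129.0], [615.0, -154.0], [668.0, 162.0], [518.0, 187.0]]
origin [0.56803141 0.02641774] yaw 80.59739
block [0.5384 0.0313 0.099 ] [[288.9 241.8]]
tip [0.6253 0.0169 0.051 ] [[297.3 204.7]]
press [0.612  0.1083 0.033 ] [[254.4 213.1]]
tube [ 0.5311 -0.0131  0.06  ] [[311.8 248.6]]
mark base 0.08110162580991293 -0.060216350414989614
```

View pics/crop.png

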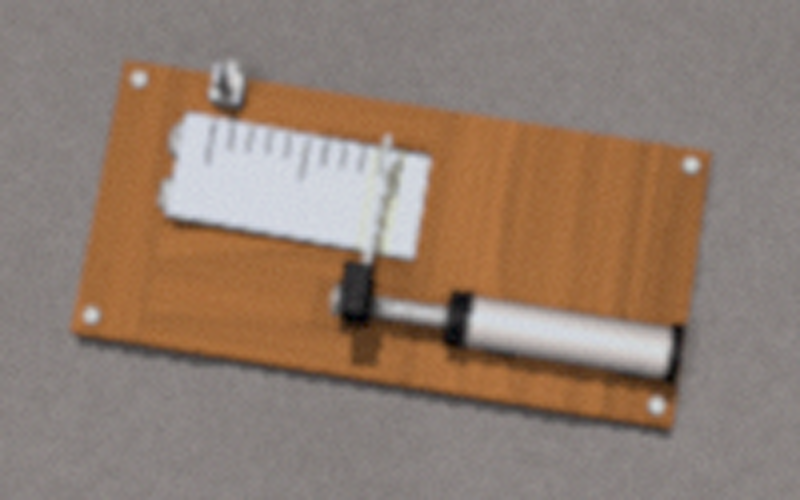

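The crop shows the white plate in the base with its left (+x) end proud on the nibs, the rider at (257,196) and the grip block at (289,247). My projections sit about 5 px above what the crop shows, so I'll check that with depth.

Run:
```python
from h import *
C=cam('top'); p,d=snapshot('top'); K,k,r,t=C; Rm=cv2.Rodrigues(r)[0]
print('cam',-Rm.T@t, Rm[2], K.diagonal(), K[:2,2],k[0])
x0,y0,yaw=np.load('demo.npy'); Rz=R.from_euler('z',yaw,degrees=True).as_matrix(); o=np.r_[x0,y0,0]
for nm,u,v in (('corner',234,192),('corner',377,214),('corner',367,281),('corner',220,258),('block',289,245),('tubetop',328,256),('mouth',314,253),('deck',340,235),('plate',274,221),('plend',246,216),('table',400,240),('tip',297,210)):
    s=cv2.undistortPoints(np.array([[[u,v]]],float),K,k)[0,0]; P=Rm.T@(np.r_[s,1]*d[v,u]-t)
    print(nm,P.round(4),'demo',(Rz.T@(P-o)).round(4))
print(proj('top',[(Rz@np.array(q)+o) for q in ((.15,-.075,.02),(-.17,-.075,.02),(-.17,.075,.02),(.15,.075,.02))],C).round(1))
```

```text
cam [ 0.37675951 -0.02193572  1.03177811] [ 0.18412538 -0.00617248 -0.98288338] [484.03958895 484.03958895   1.        ] [319.12030601 235.12677272] 0.04140232229697378
corner [0.6623 0.1551 0.0185] demo [ 0.1423 -0.072   0.0185]
corner [ 0.6116 -0.1526  0.0209] demo [-0.1694 -0.0722  0.0209]
corner [ 0.4683 -0.1277  0.0201] demo [-0.1684  0.0732  0.0201]
corner [0.5183 0.1801 0.021 ] demo [0.1435 0.0742 0.021 ]
block [0.5322 0.0311 0.0989] demo [-0.0012  0.0361  0.0989]
tubetop [ 0.5159 -0.0458  0.0585] demo [-0.0798  0.0396  0.0585]
mouth [ 0.5221 -0.0174  0.0593] demo [-0.0508  0.0382  0.0593]
deck [ 0.5662 -0.0727  0.0208] demo [-0.098  -0.0144  0.0208]
plate [0.5956 0.0672 0.0288] demo [ 0.0447 -0.0205  0.0288]
plend [0.6051 0.1255 0.0357] demo [ 0.1038 -0.0204  0.0357]
table [ 0.5583 -0.2032  0.0008] demo [-0.2282 -0.0279  0.0008]
tip [0.6133 0.0175 0.0535] demo [-0.0014 -0.0461  0.0535]
[[230.6 189.9]
 [377.4 212.9]
 [367.6 282. ]
 [217.  257.9]]
```

```bash
cat >> h.py <<'E'
def demo():
    x,y,yaw=np.load('demo.npy'); return np.r_[x,y,0],R.from_euler('z',yaw,degrees=True).as_matrix()
def toD(P): o,M=demo(); return (np.array(P)-o)@M
def toW(P): o,M=demo(); return np.array(P)@M.T+o
def status():
    o=get_obs(); T=R.from_euler('xyz',o['orientation'],degrees=True).as_matrix()
    ty=T[:,1]; _,M=demo()
    print('t',round(o['clock'],2),'tcp demo mm',(toD(o['tool_pos'])*1000).round(1),'tooly in demo',np.round(M.T@ty,3),'F demo',np.round(M.T@np.array(o['force']),1),'open',round(o['opening']*1000,1))
    return o,T
E
python3 - <<'E'
from h import *
o,M=demo(); o=o+M@[-.001,.009,0]; np.save('demo.npy',[o[0],o[1],np.load('demo.npy')[2]])
status()
E
```

```text
t 0.85 tcp demo mm [547.5 433.8 226.6] tooly in demo [-0.986  0.168 -0.   ] F demo [ 0.5  0.5 -0.4] open 88.0
```

```bash
python3 -m pendant '[{"claw":0,"linear":[0,0,0],"twist":-0.084},{"claw":0,"linear":[0,0,0],"twist":-0.084},{"claw":0,"linear":[0,30,-27],"twist":0},{"claw":0,"linear":[0,30,-27],"twist":0},{"claw":0,"linear":[0,30,-27],"twist":0},{"claw":0,"linear":[0,30,-27],"twist":0},{"claw":0,"linear":[0,30,-27],"twist":0},{"claw":0,"linear":[0,30,-27],"twist":0},{"claw":0,"linear":[0,30,-27],"twist":0},{"claw":0,"linear":[0,30,-27],"twist":0}]'
python3 -m pendant '[{"claw":0,"linear":[0,30,-27],"twist":0},{"claw":0,"linear":[0,30,-27],"twist":0},{"claw":0,"linear":[0,30,-27],"twist":0},{"claw":0,"linear":[0,30,-27],"twist":0},{"claw":0,"linear":[0,30,-27],"twist":0},{"claw":0,"linear":[0,30,-27],"twist":0},{"claw":0,"linear":[0,30,-27],"twist":0},{"claw":0,"linear":[0,30,-27],"twist":0},{"claw":0,"linear":[0,0,0],"twist":0},{"claw":0,"linear":[0,0,0],"twist":0}]'
python3 - <<'E'
from h import *
status(); C=cam('wrist'); p,d=save('wrist','pics/w1.png'); np.savez('w1.npz',d=d,K=C[0],k=C[1],r=C[2],t=C[3])
for t in ('tube_end','plate_mid','pull_rod','pointer_tip','mark','scale_plate'):
    print(t,[(np.round(b['xy']).tolist(),round(b['confidence'],2)) for b in boxes_of('wrist',t)])
E
```

```text
clock: 1.68
tool_pos: [0.3949, 0.364, 0.227]
orientation: [-109.7, 90.0, 60.9]
force: [1.3, 1.1, 0.2]
opening: 0.0266
clock: 2.52
tool_pos: [0.5686, 0.0914, 0.2262]
orientation: [39.8, 90.0, -149.9]
force: [-0.1, 0.6, -0.4]
opening: 0.0006
t 2.52 tcp demo mm [ 65.2   1.  226.2] tooly in demo [-1.     0.005  0.   ] F demo [ 0.6  0.2 -0.4] open 0.6
tube_end [([417.0, 200.0], 0.75)]
plate_mid [([326.0, 173.0], 0.8), ([159.0, 9.0], 0.62)]
pull_rod [([381.0, 240.0], 0.93)]
pointer_tip [([385.0, 244.0], 0.87), ([418.0, 199.0], 0.24)]
mark [([278.0, 123.0], 0.93)]
scale_plate [([329.0, 172.0], 0.88), ([158.0, 14.0], 0.85)]
```

View pics/w1.png

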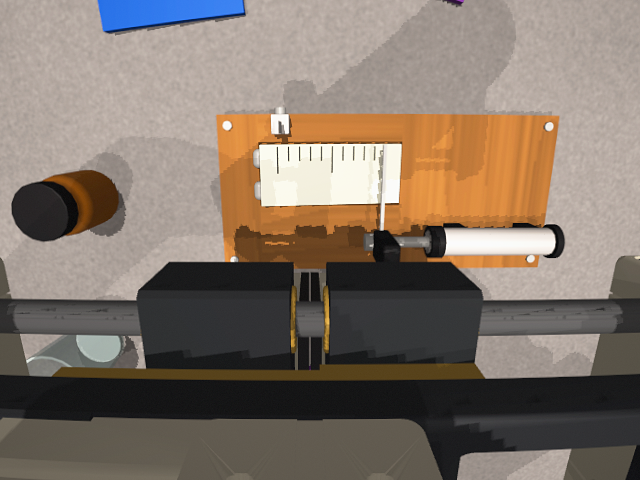

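The wrist view is clear. It shows the rider at (280,122) with its blade at about (282,128), the plate from (259,143) to (401,207), the pointer tip at (384,147) and the block top at (385,243).

Run:
```python
from h import *
z=np.load('w1.npz'); C=(z['K'],z['k'],z['r'],z['t']); d=z['d']
for n,uv,h in (('base -y left',(218,115),.02),('base -y right',(559,115.5),.02),('plate -x-y',(401,143),.02),('plate -x+y',(400,204),.02),('plate +x-y',(260,143),.035),('plate +x+y',(260,207),.035),('tip',(383.5,147),.051),('ptr mid',(382,205),.051),('block top c',(384.5,236),.099),('bush mouth left',(426,242),.045),('tube end cap right',(564,241),.045),('blade inner',(281.5,137),.051),('blade top',(281,124),.072)):
    print(n,(toD(onz('wrist',uv,h,C))*1000).round(1), 'depth z',)
p=cv2.imread('pics/w1.png'); a=cv2.resize(p[95:160,225:305],None,fx=5,fy=5,interpolation=2);b=cv2.resize(p[195:270,350:450],None,fx=5,fy=5,interpolation=2)
b=cv2.resize(b,(int(b.shape[1]*325/375),325)); cv2.imwrite('pics/w1c.png',np.hstack([a,b[:,:390]]))
```

```text
base -y left [147.5 -85.2  20. ] depth z
base -y right [-169.8  -85.9   20. ] depth z
plate -x-y [-21.5 -59.4  20. ] depth z
plate -x+y [-23.6  -1.8  20. ] depth z
plate +x-y [107.9 -60.1  35. ] depth z
plate +x+y [109.9  -2.1  35. ] depth z
tip [  0.7 -56.8  51. ] depth z
ptr mid [-0.2 -6.6 51. ] depth z
block top c [ 6.1  8.9 99. ] depth z
bush mouth left [-43.8  29.4  45. ] depth z
tube end cap right [-176.4   29.1   45. ] depth z
blade inner [ 87.5 -65.3  51. ] depth z
blade top [ 86.2 -75.4  72. ] depth z
```

View pics/w1c.png

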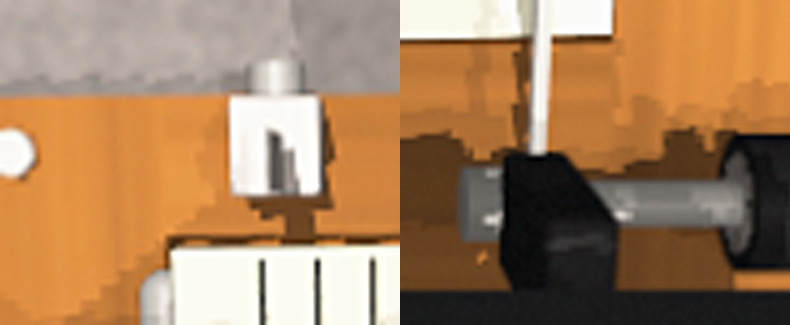

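```bash
python3 -m pendant '[{"claw":0,"linear":[20,-23,-31],"twist":0},{"claw":0,"linear":[40,0,0],"twist":0},{"claw":0,"linear":[40,0,0],"twist":0},{"claw":0,"linear":[40,0,0],"twist":0},{"claw":0,"linear":[26,0,0],"twist":0},{"claw":0,"linear":[6,0,0],"twist":0},{"claw":0,"linear":[6,0,0],"twist":0},{"claw":0,"linear":[6,0,0],"twist":0},{"claw":0,"linear":[6,0,0],"twist":0},{"claw":0,"linear":[0,0,0],"twist":0}]'; python3 -c "
from h import *
status()"
```

```text
clock: 3.7
tool_pos: [0.6012, 0.1108, 0.0379]
orientation: [-138.5, 89.9, 32.1]
force: [-0.5, -0.4, 1.0]
opening: 0.0003
t 3.7 tcp demo mm [ 89.7 -27.9  37.9] tooly in demo [-1.     0.001 -0.001] F demo [-0.5  0.4  1. ] open 0.3
```

```bash
python3 -m pendant '[{"claw":0,"linear":[3,0,-1],"twist":0},{"claw":0,"linear":[3,0,-1],"twist":0},{"claw":0,"linear":[2,0,0],"twist":0},{"claw":0,"linear":[2,0,0],"twist":0},{"claw":0,"linear":[2,0,0],"twist":0},{"claw":0,"linear":[2,0,0],"twist":0},{"claw":0,"linear":[1,0,0],"twist":0},{"claw":0,"linear":[1,0,0],"twist":0},{"claw":0,"linear":[0,0,0],"twist":0},{"claw":0,"linear":[0,0,0],"twist":0}]'; python3 -c "
from h import *
status()"
```

```text
clock: 4.53
tool_pos: [0.6026, 0.1099, 0.0211]
orientation: [38.0, 90.0, -151.5]
force: [0.7, 0.0, -0.6]
opening: 0.0005
t 4.53 tcp demo mm [ 89.  -29.5  21.1] tooly in demo [-1.     0.001  0.   ] F demo [ 0.1 -0.6 -0.6] open 0.5
```

```bash
python3 -m pendant '[{"claw":0,"linear":[0.7,0,0],"twist":0},{"claw":0,"linear":[0.7,0,0],"twist":0},{"claw":0,"linear":[0.6,0,0],"twist":0},{"claw":0,"linear":[0.5,0,0],"twist":0},{"claw":0,"linear":[0.3,0,0],"twist":0},{"claw":0,"linear":[0,0,0],"twist":0},{"claw":0,"linear":[0,0,0],"twist":0},{"claw":0,"linear":[0,0,0],"twist":0},{"claw":0,"linear":[0,0,0],"twist":0},{"claw":0,"linear":[0,0,0],"twist":0}]'; python3 -c "
from h import *
status()"
```

```text
clock: 5.37
tool_pos: [0.6029, 0.1101, 0.0203]
orientation: [-173.3, 90.0, -2.7]
force: [-4.4, -0.2, 14.3]
opening: 0.0009
t 5.37 tcp demo mm [ 89.3 -29.7  20.3] tooly in demo [-1.  0. -0.] F demo [-0.9  4.3 14.3] open 0.9
```

```bash
python3 -m pendant '[{"claw":0,"linear":[-10,0,0],"twist":0},{"claw":0,"linear":[-30,0,0],"twist":0},{"claw":0,"linear":[-40,0,0],"twist":0},{"claw":0,"linear":[-40,0,0],"twist":0},{"claw":36,"linear":[-20,30,20],"twist":0},{"claw":36,"linear":[0,30,20],"twist":0},{"claw":36,"linear":[0,29,19],"twist":0},{"claw":36,"linear":[0,0,0],"twist":0},{"claw":36,"linear":[0,0,0],"twist":0},{"claw":36,"linear":[0,0,0],"twist":0}]'
python3 - <<'E'
from h import *
status(); C=cam('wrist'); p,d=save('wrist','pics/w2.png'); np.savez('w2.npz',d=d,K=C[0],k=C[1],r=C[2],t=C[3])
K,k,r,t=C; Rm=cv2.Rodrigues(r)[0]
for x in (-10,20,50,70,90,105):   # plate face along its length, deck beside
  out=[]
  for y in (-30,-5):
    u,v=proj('wrist',[toW([x/1000,y/1000,.02])],C)[0].round().astype(int)
    if 2<u<638 and 2<v<478:
      Z=np.median(d[v-2:v+3,u-2:u+3]); s=cv2.undistortPoints(np.array([[[u,v]]],float),K,k)[0,0]
      out.append((toD(Rm.T@(np.r_[s,1]*Z-t))*1000).round(1).tolist())
  print(x,out)
E
```

```text
clock: 6.2
tool_pos: [0.5305, 0.032, 0.1594]
orientation: [-151.9, 89.9, 18.6]
force: [0.7, 0.1, 0.3]
opening: 0.0335
t 6.2 tcp demo mm [  0.4  29.  159.4] tooly in demo [-1.     0.001 -0.001] F demo [ 0.2 -0.7  0.3] open 33.5
-10 [[-10.2, -30.3, 19.5], [-10.4, -5.2, 19.6]]
20 [[20.3, -30.4, 19.6], [19.9, -5.2, 19.4]]
50 [[50.1, -29.7, 19.4], [50.4, -5.2, 19.0]]
70 [[70.0, -29.8, 19.7], [69.9, -4.5, 19.3]]
90 [[90.1, -29.9, 19.5], [90.4, -4.6, 19.2]]
105 [[104.8, -30.0, 19.5], [105.4, -4.7, 19.3]]
```

View pics/w2.png

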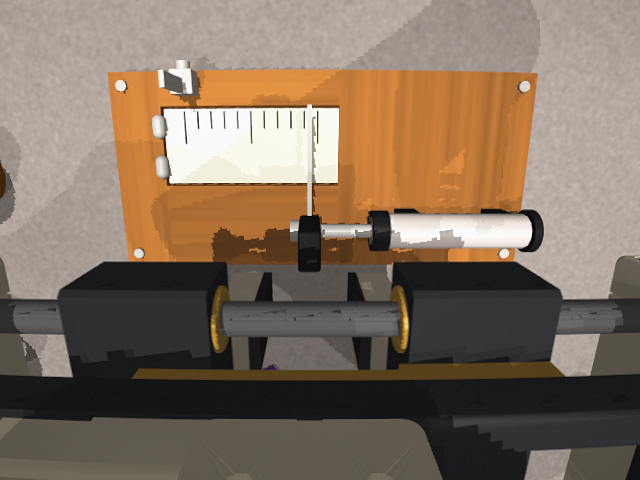

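The plate now reads level: 19.0–19.7 mm along its whole length, with the deck at 20. The block at (310,243) is centred between the fingers, so I descend and grip.

```bash
python3 -m pendant '[{"claw":36,"linear":[30,0,1],"twist":0},{"claw":36,"linear":[30,0,0],"twist":0},{"claw":36,"linear":[20,0,0],"twist":0},{"claw":36,"linear":[10,0,0],"twist":0},{"claw":36,"linear":[3,0,0],"twist":0},{"claw":36,"linear":[0,0,0],"twist":0},{"claw":5,"linear":[0,0,0],"twist":0},{"claw":5,"linear":[0,0,0],"twist":0},{"claw":5,"linear":[0,0,0],"twist":0},{"claw":5,"linear":[0,0,0],"twist":0}]'; python3 -c "
from h import *
status()"
```

```text
clock: 7.08
tool_pos: [0.5296, 0.0324, 0.0665]
orientation: [-148.1, 89.9, 22.5]
force: [0.3, -0.7, -0.2]
opening: 0.0146
t 7.08 tcp demo mm [ 0.6 29.9 66.5] tooly in demo [-1.     0.001 -0.001] F demo [-0.7 -0.4 -0.2] open 14.6
```

```bash
python3 -m pendant '[{"claw":5,"linear":[0,0,0],"twist":0},{"claw":5,"linear":[0,-5,0],"twist":0},{"claw":5,"linear":[0,-12,0],"twist":0},{"claw":5,"linear":[0,-12,0],"twist":0},{"claw":5,"linear":[0,-12,0],"twist":0},{"claw":5,"linear":[0,-12,0],"twist":0},{"claw":5,"linear":[0,-12,0],"twist":0},{"claw":5,"linear":[0,-10,0],"twist":0},{"claw":5,"linear":[0,-5,0],"twist":0},{"claw":5,"linear":[0,0,0],"twist":0}]'
python3 - <<'E'
from h import *
status(); C=cam('wrist'); p,d=save('wrist','pics/w3.png'); np.savez('w3.npz',d=d,K=C[0],k=C[1],r=C[2],t=C[3])
uv=proj('wrist',[toW([.080,-.058,.051]),toW([.086,-.068,.051])],C); print(uv)
u,v=uv[0].astype(int); u0,v0=max(u-80,0),max(v-70,0); c=p[v0:v0+120,u0:u0+160,::-1]; print(u0,v0)
cv2.imwrite('pics/w3c.png',cv2.resize(c,None,fx=5,fy=5,interpolation=2))
E
```

```text
clock: 7.92
tool_pos: [0.5427, 0.1113, 0.0665]
orientation: [127.4, 89.9, -61.9]
force: [0.5, -6.9, 6.7]
opening: 0.014
t 7.92 tcp demo mm [80.6 29.9 66.5] tooly in demo [-1.    -0.     0.001] F demo [-6.7 -1.6  6.7] open 14.0
[[308.71353167  88.5128001 ]
 [294.565782    63.78323902]]
228 18
```

View pics/w3c.png

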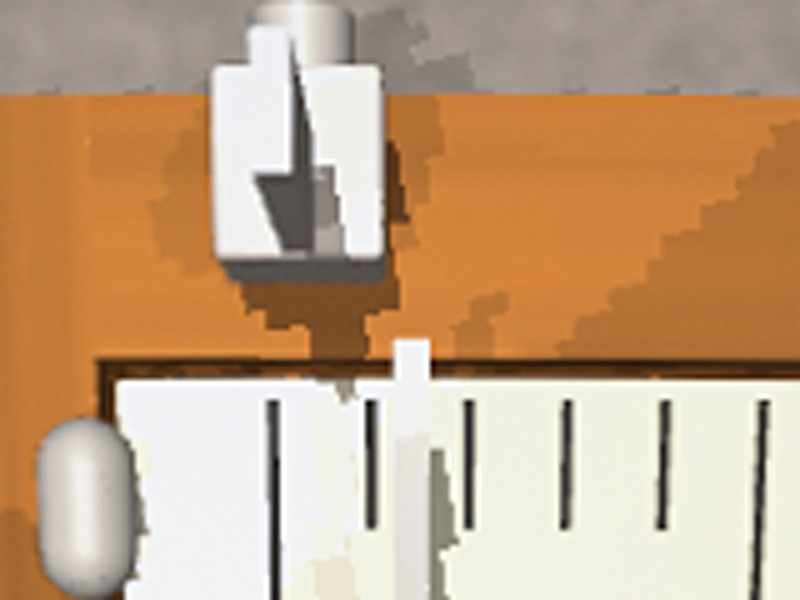

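Run:
```python
from h import *
z=np.load('w3.npz'); C=(z['K'],z['k'],z['r'],z['t'])
f=lambda u,v,h:(toD(onz('wrist',(228+(u+.5)/5-.5,18+(v+.5)/5-.5),h,C))*1000).round(2)
print('top',f(252,173,.072),f(293,173,.072))
for h in (.03,.035,.04,.045): print('bot',f(281,250,h),f(313,250,h))
print('ptr',f(395,345,.0525),f(431,345,.0525))
```

```text
top [ 91.36 -68.53  72.  ] [ 88.33 -68.52  72.  ]
bot [ 91.87 -69.82  30.  ] [ 88.83 -69.82  30.  ]
bot [ 91.56 -69.03  35.  ] [ 88.6  -69.02  35.  ]
bot [ 91.26 -68.23  40.  ] [ 88.37 -68.23  40.  ]
bot [ 90.95 -67.43  45.  ] [ 88.14 -67.43  45.  ]
ptr [ 80.9  -58.61  52.5 ] [ 77.84 -58.61  52.5 ]
```

The pointer reads x = 79.4 and the blade x = 89.9, so I pull 10.5 mm more.

```bash
python3 -m pendant '[{"claw":5,"linear":[0,-3,0],"twist":0},{"claw":5,"linear":[0,-3,0],"twist":0},{"claw":5,"linear":[0,-3,0],"twist":0},{"claw":5,"linear":[0,-1.5,0],"twist":0},{"claw":5,"linear":[0,0,0],"twist":0},{"claw":5,"linear":[0,0,0],"twist":0},{"claw":5,"linear":[0,0,0],"twist":0},{"claw":5,"linear":[0,0,0],"twist":0},{"claw":5,"linear":[0,0,0],"twist":0},{"claw":5,"linear":[0,0,0],"twist":0}]'
python3 - <<'E'
from h import *
status(); C=cam('wrist'); p,d=save('wrist','pics/w4.png'); np.savez('w4.npz',d=d,K=C[0],k=C[1],r=C[2],t=C[3])
c=p[18:138,228:388,::-1]
cv2.imwrite('pics/w4c.png',cv2.resize(c,None,fx=5,fy=5,interpolation=2))
E
```

```text
clock: 8.8
tool_pos: [0.5442, 0.1206, 0.0665]
orientation: [121.3, 89.9, -68.1]
force: [0.0, -7.7, 7.0]
opening: 0.014
t 8.8 tcp demo mm [90.  29.8 66.5] tooly in demo [-1.     0.001  0.001] F demo [-7.6 -1.3  7. ] open 14.0
```

View pics/w4c.png

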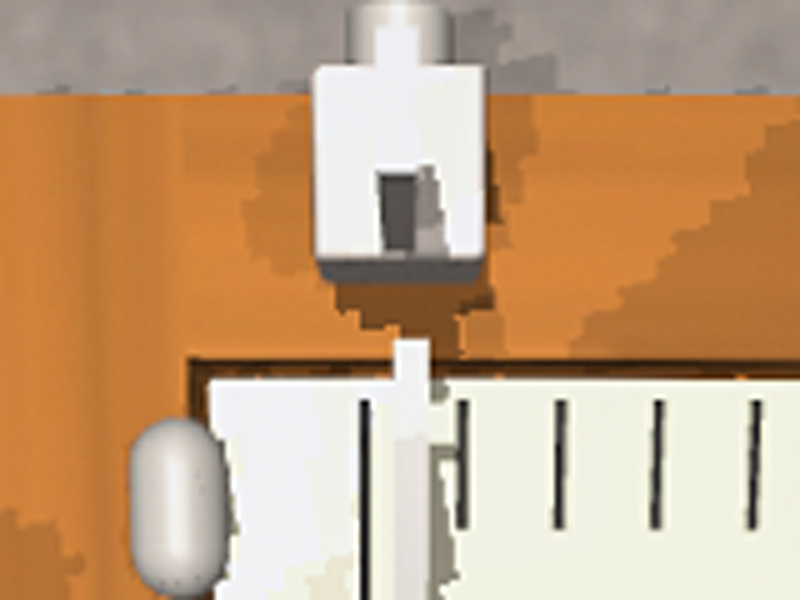

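```bash
python3 - <<'E'
from h import *
z=np.load('w4.npz'); C=(z['K'],z['k'],z['r'],z['t'])
f=lambda u,v,h:(toD(onz('wrist',(228+(u+.5)/5-.5,18+(v+.5)/5-.5),h,C))*1000).round(2)
print('top',f(377,173,.072),f(418,173,.072))
print('bot',f(383,250,.038),f(414,250,.038))
print('ptr',f(395,345,.0525),f(431,345,.0525))
E
python3 -m pendant '[{"claw":5,"linear":[0,-0.6,0],"twist":0},{"claw":5,"linear":[0,-0.6,0],"twist":0},{"claw":5,"linear":[0,0,0],"twist":0},{"claw":5,"linear":[0,0,0],"twist":0},{"claw":5,"linear":[0,0,0],"twist":0},{"claw":5,"linear":[0,0,0],"twist":0},{"claw":5,"linear":[0,0,0],"twist":0},{"claw":5,"linear":[0,0,0],"twist":0},{"claw":5,"linear":[0,0,0],"twist":0},{"claw":5,"linear":[0,0,0],"twist":0}]'
python3 - <<'E'
from h import *
status(); C=cam('wrist'); p,d=save('wrist','pics/w5.png'); np.savez('w5.npz',d=d,K=C[0],k=C[1],r=C[2],t=C[3])
c=p[18:138,228:388,::-1]
cv2.imwrite('pics/w5c.png',cv2.resize(c,None,fx=5,fy=5,interpolation=2))
E
```

```text
top [ 91.43 -68.53  72.  ] [ 88.39 -68.53  72.  ]
bot [ 91.38 -68.56  38.  ] [ 88.55 -68.56  38.  ]
ptr [ 90.22 -58.62  52.5 ] [ 87.16 -58.62  52.5 ]
clock: 9.68
tool_pos: [0.5444, 0.1217, 0.0665]
orientation: [120.8, 89.9, -68.7]
force: [1.4, -6.7, 7.0]
opening: 0.0135
t 9.68 tcp demo mm [91.1 29.8 66.5] tooly in demo [-1.     0.001  0.001] F demo [-6.4 -2.5  7. ] open 13.5
```

View pics/w5c.png

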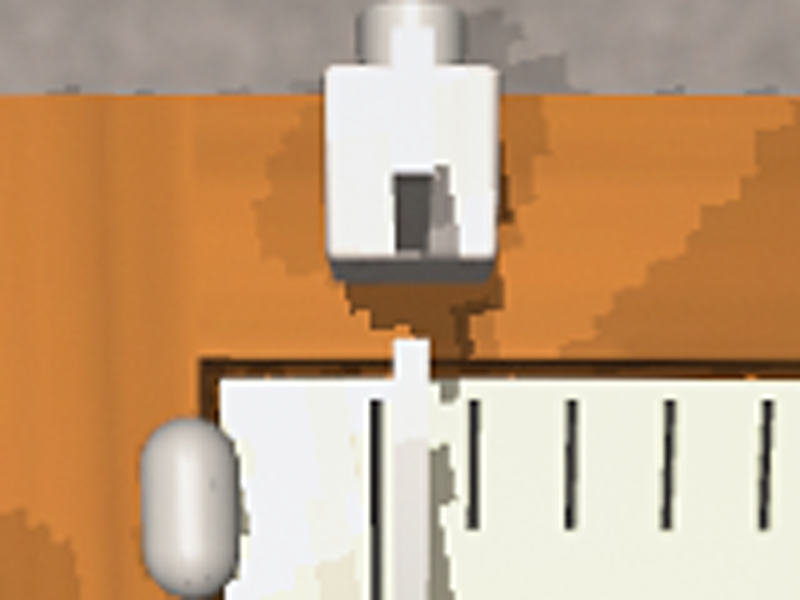

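The picture shows the pointer (395–431) directly in line with the blade (392–433). Both centres lie at column 412–413. One last check that nothing creeps and the plate is still flush, then I hand in.

Run:
```python
from h import *
z=np.load('w5.npz'); C=(z['K'],z['k'],z['r'],z['t']); d=z['d']
f=lambda u,v,h:(toD(onz('wrist',(228+(u+.5)/5-.5,18+(v+.5)/5-.5),h,C))*1000).round(2)
print('blade',(f(392,173,.072)+f(433,173,.072))/2,'ptr',(f(395,345,.0525)+f(431,345,.0525))/2)
K,k,r,t=C; Rm=cv2.Rodrigues(r)[0]
for x in (0,40,80,105):
    u,v=proj('wrist',[toW([x/1000,-.03,.02])],C)[0].round().astype(int); s=cv2.undistortPoints(np.array([[[u,v]]],float),K,k)[0,0]
    print(x,(toD(Rm.T@(np.r_[s,1]*np.median(d[v-2:v+3,u-2:u+3])-t))*1000).round(1))
status(); print(close_job())
```

```text
blade [ 89.955 -68.53   72.   ] ptr [ 89.84 -58.62  52.5 ]
0 [  0.1 -29.8  19.6]
40 [ 39.7 -29.9  19.3]
80 [ 79.8 -29.8  19.4]
105 [105.  -29.8  19.5]
t 9.73 tcp demo mm [91.2 29.8 66.5] tooly in demo [-1.     0.001  0.001] F demo [-7.  -1.   7.5] open 13.3
the job is handed in; nothing more can be done
None
```

I pressed the white plate down first, then gripped the black block, pulled the rod out about 90 mm, and handed in at 9.7 s with the arm still holding it.

- **Plate:** it took about 14 N with the fingertips at the seated height. Depth then read 19.3–19.6 mm along its length, so it lies level and flush with the 20 mm deck.
- **Pointer:** it reads x = 89.8 mm against 90.0 mm for the blade. They are in line to about 0.1 mm, and the last picture agrees.
- **Hold:** the spring pulls about 7 N.
    - The finger opening crept from 14.6 to 13.3 mm during the pull on a 14 mm block. The pointer stayed about 1.3 mm behind the tool throughout, and I saw no slip at the last reading.
    - There is also an upward force of about 7 N on the wrist, which I did not trace.
- **Bystanders:** I touched none of them and kept the arm's path clear, but took no final picture of them.
- **Disagreement resolved:** taking the base as centred on its origin in y put my first fit about 9 mm off. I corrected it with top-camera depth, and the wrist camera then agreed to 1–2 mm.

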